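# Gauge the thicker neck blank

### The arm

A 6-joint arm with a two-finger parallel gripper is mounted at the origin on the work surface. World frame = base frame: x ahead of the robot, y to its left, z up, the work surface at z = 0. Lengths are in m, angles in rad, forces in N, time in s.
With the tool pointing down it reaches from about 0.275 to 0.875 m from the base axis. Payload 12.5 kg.
Tool frame: the origin (TCP) lies on the centre line of the jaws, within the pads' length; the fingertips stand r.finger_overhang ahead of it and the grasp point (between the pads) lies 3 mm ahead of it (r.finger_overhang is the distance from the TCP to the fingertips, in m); z points along the fingers, y is the line along which they close (so a half turn about z gives the same grasp; the last joint's range is limited). The gripper opens to 85 mm and grips with 20 to 120 N. Pads are 22 mm wide; open, the fingers measure 114 mm over their backs; the gripper's body (76 mm by 85 mm) begins 54 mm behind the grasp point. The pads swing forward as they close: fully open they stand 13 mm farther back than shut.
Start: joints at [1.202, 0.351, 1.652, -0, 1.139, -0.085], TCP at [0.154, 0.528, 0.253] pointing down, gripper open.
Joint ranges: [-2.75, 2.75], [-0.79, 2.1], [0.01, 2.65], [-1.57, 4.71], [0.07, 3.14], [-2.87, 2.87]. Speed limits (rad/s): [2.22, 2.22, 2.79, 3.14, 3.14, 3.14].

### API

Orientations are given as a unit quaternion [x, y, z, w].
In Python, from cell import r, optics gives the robot as it stands. The module is installed in compiled form; this text tells all that it offers. Calls block until the motion is done:
- r.move_to(position, orientation): joint-space move of the TCP to a pose.
- r.move_linear(position, rot=None, vel=0.15): straight line of the TCP; rot=None keeps the orientation; vel is the mean speed in m/s.
- r.set_joints(angles): joint-space move.
- r.set_gripper(opening, squeeze=None): opening from 0.0 (shut) to 1.0 (fully open); squeeze is the grip in N (None keeps the last); returns when the fingers have stopped.
- r.sleep(seconds).
- r.inverse_kinematics(position, orientation): joint angles nearest the present ones, or None.
- optics.get_image(name): name is "scene" or "side" or "wrist"; returns a dict with "pixels" (400x640x3 uint8, red, green, blue), "depth" (400x640 float32, m along the optical axis (not along the pixel's ray), 0 where there is no reading), "fx", "fy", "cx", "cy" (pixels), "D" ([k1, k2, p1, p2, k3] as OpenCV has them; the pictures are not rectified), "camera_from_world" (4x4, takes a point from world to camera coordinates); the wrist camera has in their place "mount" (4x4, takes a point from camera to tool coordinates, whose origin is the TCP and whose axes are the flange's). Camera axes: x right, y down, z forward; pixel columns grow to the right and rows downward; lengths in m; the calibration is good to about 2 mm. A picture is of the moment at which its call begins: read the wrist's pose just before it.
A pose or a line that the arm cannot do raises r.PlanningError and nothing moves.
- r.hand_in(): hands the job in; it is judged then, once.
Readings, each from a call of its own:
- r.current_t(): time.
- r.current_q(): joint angles.
- r.current_qvel(): joint speeds.
- r.current_effort(): joint torques, N m.
- r.current_tool_pos(): TCP position.
- r.current_ee_rot(): TCP orientation.
- r.current_contact_force(): force on the tool from outside, world axes, zero at the start.
- r.current_torque(): the same for the moment, N m.
- r.current_opening(): opening from 0.0 (shut) to 1.0 (fully open).
- r.current_finger_force(): force on a finger pad.
Only numpy, scipy, OpenCV 4.12 (cv2) and the standard library are available. Lean on these libraries where they do the work, as an engineer would, in place of code of your own. Each camera call takes 0.05 s, during which the arm holds its last target. There are 200 camera calls.

### The job

Two glued-up wooden blanks lie either side of the height gauge: slide the thicker one, flat on the bench, under the raised gauge foot until the middle of the blank is below it. Then press the gauge's slide down by its knob until the sprung foot rests gently on the blank and is pushed in about halfway (8 mm of its 16 mm travel), and leave it standing there. Do not disturb the thinner blank, the sanding block, the chisel or the file.

Things in the scene. Friction and masses are not known exactly. Their poses are not given: they have to be found in the camera images.
- gauge: Height gauge stand, fixed. Origin: on the bench straight below the foot. Along its own +x: a grey base block (120 x 140 x 28 mm high) begins 75 mm from the origin; a steel column, 20 mm thick, 268 mm high, stands at 105 mm. The part lies on the bare bench under the foot. The slide is a dark arm, 36 mm wide, from the column to above the origin, knob on top, foot below.
- slide (a joint): The gauge's slide on its column, in m: 0 is fully up, grows as it goes down, to 0.062. It starts between 0 and 0.02. It is counterbalanced and held by friction: it takes about 9 N to move either way, and stays where it is left, also against the foot's spring.
- knob_top (a point): Centre of the flat top of the slide's black round knob (34 mm diameter, 25 mm high, a neck of 16 mm diameter below it), straight above the foot; 210 mm above the bench when joint slide is 0. Press it down with shut fingertips, or pinch the knob to move the slide up again.
- foot (a joint): The sprung foot's travel into the slide, in m: 0 hanging free, 0.016 fully pushed in. Spring: about 1 N at first, plus 0.5 N for each mm (5 N at 8 mm). Two steel flags at the sides of the arm rise with the foot: their tops stand at the long pale mark on the arm's side at 8 mm and level with the arm's top at 16 mm.
- foot_tip (a point): Centre of the underside of the gauge's foot, a steel disc of 28 mm diameter. Height above the bench = 85 mm - slide + foot.
- thick_blank: The thicker wooden blank, loose: 90 mm (its x) by 160 mm (its y), too wide to grip comfortably. Lower layer 36 mm high, upper layer set in 2 mm from the sides; the full thickness is between 42 and 54 mm, differs from start to start and is not told. 0.3 to 0.6 kg. Origin: centre of the underside.
- thin_blank: The thinner wooden blank, loose, the same wood and outline (90 by 160 mm), lower layer 17 mm, full thickness 20 to 26 mm. Lies on the other side of the gauge (the sides swap); must stay. Origin: centre of the underside.
- sanding_block: Loose cork block 45 (x) by 75 (y) by 28 mm high, on the robot's side of the gauge. Origin: centre of the underside.
- chisel: Loose wood chisel 200 mm long along its own x, 18 mm flat blade, light wooden handle of 24 mm diameter, lying beyond a blank beside the gauge base. Origin: mid-length at the underside.
- file: Loose file 220 mm long along its own x with a light wooden handle of 22 mm diameter, lying beyond a blank beside the gauge base. Origin: near its middle, at the underside.
Not all that is in view belongs to the job. What is shaped like the thick_blank but black or yellow is not meant.

How it is judged:
On the way:
1. the thick blank's middle is under the foot while the foot still hangs free above it (horizontal distance between thick_blank and foot_tip below 0.015 m and value of joint foot below 0.002 m and linear speed of thick_blank below 0.02 m/s), for 0.2 s.
At the end, for the whole second after the job is handed in: The thick blank lies flat and at rest with its middle within 15 mm (horizontally) of the foot's axis, the foot rests on it and is pushed in between 5 and 11 mm; the thin blank is within 15 mm, and the sanding block, chisel and file within 30 mm, of where they began (horizontal distance between thick_blank and foot_tip below 0.015 m and value of joint foot between 0.005 and 0.011 m and contact force between gauge and thick_blank above 1 N and angle between thick_blank's own z axis and vertical below 0.05 rad and linear speed of thick_blank below 0.01 m/s and distance of thin_blank from where it was at the start of the episode below 0.015 m and distance of each of sanding_block, chisel, file from where it was at the start of the episode below 0.03 m); the robot touches nothing.
It fails at once if the gauge bears on the thick blank with more than 18 N (contact force between gauge and thick_blank above 18 N).
It fails at once if the thin blank is moved by 15 mm or more (distance of thin_blank from where it was at the start of the episode above 0.015 m).
It fails at once if the sanding block is moved by 30 mm or more (distance of sanding_block from where it was at the start of the episode above 0.03 m).
It fails at once if the chisel is moved by 30 mm or more (distance of chisel from where it was at the start of the episode above 0.03 m).
It fails at once if the file is moved by 30 mm or more (distance of file from where it was at the start of the episode above 0.03 m).
It also fails if it takes over 67 s, if anything falls off the work surface, if the arm or the gripper's body presses on something with over 40 N, if the wrist force passes 120 N, or if a joint passes its speed limit or range.

## Working session

There is one attempt and no reset: what is moved stays moved. The work goes in short steps, each a Python script; the robot and the scene stay as the last script left them, time stands still between calls to the robot, and variables do not carry over. Pictures are saved under pics/ and viewed, at most 10 in all, crops included, and the job is handed in when it is done.

```bash
mkdir -p pics; cat > h.py <<'E'
import numpy as np, cv2
from cell import r, optics
def grab(n):
    im=optics.get_image(n); return im
def save(im,f): cv2.imwrite(f,cv2.cvtColor(im["pixels"],cv2.COLOR_RGB2BGR))
def world(im,T=None):
    "HxWx3 world points (NaN where no depth); T = world_from_camera"
    h,w=im["depth"].shape
    K=np.array([[im["fx"],0,im["cx"]],[0,im["fy"],im["cy"]],[0,0,1.]])
    u,v=np.meshgrid(np.arange(w),np.arange(h))
    p=cv2.undistortPoints(np.stack([u,v],-1).reshape(-1,1,2).astype(np.float64),K,np.array(im["D"],float)).reshape(h,w,2)
    d=im["depth"].astype(float).copy(); d[d==0]=np.nan
    P=np.dstack([p[...,0]*d,p[...,1]*d,d])
    if T is None: T=np.linalg.inv(np.array(im["camera_from_world"]))
    return P@T[:3,:3].T+T[:3,3]
E
python3 - <<'E'
from h import *
for n in ("scene","side"):
    im=grab(n); save(im,f"pics/{n}0.png"); np.save(f"{n}0.npy",world(im).astype(np.float32)); np.save(f"{n}0px.npy",im["pixels"])
    print(np.linalg.inv(np.array(im["camera_from_world"]))[:3].round(2))
print(r.finger_overhang,r.current_t(),r.current_ee_rot(),r.current_contact_force())
E
```

```text
[[ 0.72  0.51 -0.47  1.14]
 [ 0.69 -0.52  0.5  -0.54]
 [ 0.01 -0.69 -0.72  1.07]]
[[ 0.99 -0.1   0.14  0.35]
 [-0.17 -0.52  0.83 -0.87]
 [-0.02 -0.85 -0.53  0.77]]
0.022 0.1 [ 1.41438146e-01  9.89946969e-01 -4.84943516e-04 -1.17091539e-04] [ 0.55155211  0.5797362  -1.04012961]
```

View pics/scene0.png

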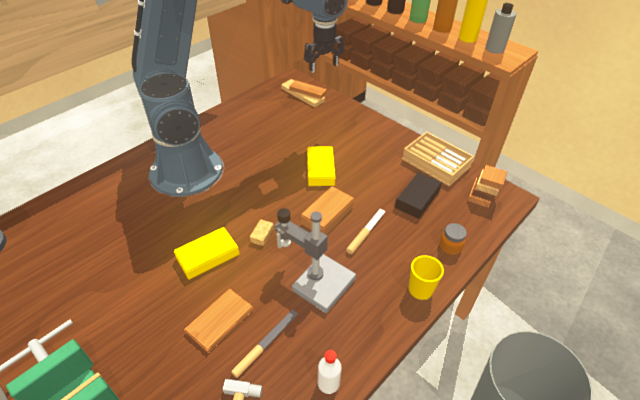

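View pics/side0.png

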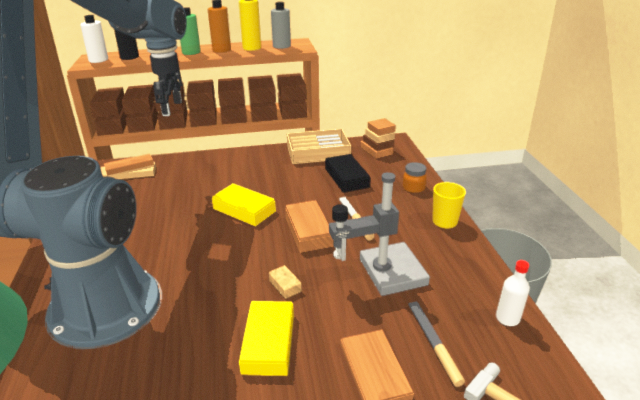

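The scene view shows two brown blanks, at about (328,208) and (218,320). The shapes at (321,166) and (207,253) are yellow and the one at (418,195) is black, so those are decoys. The gauge column is at (316,245), the knob at (284,215), the cork block at (261,233), the chisel at (366,230) and the file at (265,345). Next I'll measure both blanks' heights and poses, plus the gauge.

```bash
cat > seg.py <<'E'
from h import *
def show(n,seeds,P,px):
    hsv=cv2.cvtColor(px,cv2.COLOR_RGB2HSV)
    for name,(u,v) in seeds.items():
        z0=np.nanmedian(P[v-2:v+3,u-2:u+3,2])
        m=(np.abs(P[...,2]-z0)<0.006)&(np.hypot(*(np.moveaxis(P[...,:2]-P[v,u,:2],-1,0)))<0.16)
        lab=cv2.connectedComponents(m.astype(np.uint8),connectivity=4)[1]; m=lab==lab[v,u]
        q=P[m][:,:2].astype(np.float32); c,s,a=cv2.minAreaRect(q)
        print(n,name,"z",round(float(np.median(P[m][:,2])),4),"c",np.round(c,3),"size",np.round(s,3),"ang",round(a,1),m.sum())
E
python3 - <<'E'
from seg import *
S={"scene":{"L":(328,208),"R":(218,320),"cork":(261,229),"knob":(284,214),"coltop":(316,215),"base":(330,288),"yL":(321,160),"yR":(205,247)},
"side":{"L":(308,222),"R":(376,370),"cork":(285,278),"knob":(340,210),"coltop":(388,177),"base":(405,272)}}
for n in S: show(n,S[n],np.load(n+"0.npy"),np.load(n+"0px.npy"))
big=cv2.imread("pics/scene0.png")[170:360,170:410]; cv2.imwrite("pics/crop.png",cv2.resize(big,None,fx=3,fy=3,interpolation=cv2.INTER_CUBIC))
E
```

```text
scene L z 0.0446 c [0.498 0.19 ] size [0.09 0.16] ang 5.8 920
scene R z 0.0217 c [ 0.551 -0.279] size [0.091 0.162] ang 5.3 1918
scene cork z 0.0272 c [ 0.413 -0.01 ] size [0.047 0.079] ang 22.6 296
scene knob z 0.2076 c [ 0.537 -0.024] size [0.031 0.034] ang 46.1 112
scene coltop z 0.2669 c [ 0.64  -0.012] size [0.027 0.029] ang 86.4 99
scene base z 0.0277 c [ 0.669 -0.009] size [0.12  0.142] ang 6.1 1587
scene yL z 0.0409 c [0.335 0.329] size [0.089 0.167] ang 44.7 789
scene yR z 0.0425 c [ 0.359 -0.175] size [0.158 0.093] ang 78.6 1331
side L z nan c [0.527 0.869] size [2.956 2.056] ang 59.1 256000
side R z 0.0219 c [ 0.55  -0.278] size [0.091 0.16 ] ang 4.1 3147
side cork z 0.0285 c [ 0.409 -0.008] size [0.046 0.079] ang 22.9 463
side knob z 0.2089 c [ 0.533 -0.024] size [0.034 0.031] ang 77.7 145
side coltop z 0.2682 c [ 0.638 -0.012] size [0.029 0.027] ang 69.5 100
side base z 0.029 c [ 0.667 -0.008] size [0.122 0.141] ang 6.8 1687
```

View pics/crop.png

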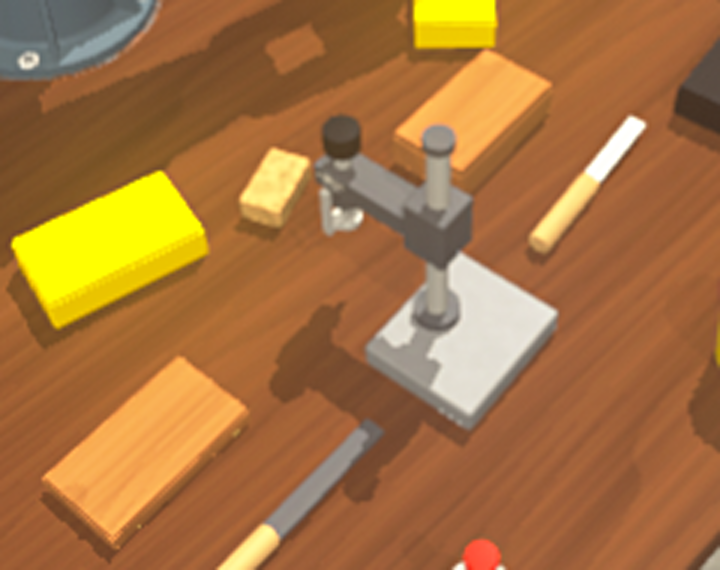

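The crop confirms it. The left blank at scene (328,208) is brown, two-layered and has its top at about 45 mm, so it is the thick one. The right blank at (218,320) is only 22 mm high, so it is the thin one. The foot is at about (0.535,-0.024): the knob reading agrees with the column minus 105 mm along the gauge's x (about 6.3°). I'll check how the arm can reach both push poses.

```bash
python3 - <<'E'
from h import *
im=grab("wrist"); print(np.array(im["mount"]).round(3))
for deg in (47.9,-42.1):
    a=np.radians(deg); q=[np.cos(a),np.sin(a),0,0]
    for p in ([.486,.310,.15],[.486,.310,.033],[.526,.0665,.033],[.535,-.024,.25]):
        j=r.inverse_kinematics(p,q); print(deg,None if j is None else np.round(j,2))
E
```

```text
[[ 0.    -0.958 -0.287  0.073]
 [ 1.     0.    -0.001 -0.   ]
 [ 0.001 -0.287  0.958 -0.121]
 [ 0.     0.     0.     1.   ]]
47.9 [ 0.49  0.52  1.67 -0.    0.95  0.39]
47.9 [ 0.49  0.7   1.71 -0.    0.72  0.39]
47.9 [ 0.04  0.65  1.84 -0.    0.66 -0.06]
47.9 [-0.13  0.33  1.69 -0.    1.12 -0.23]
-42.1 [ 0.49  0.52  1.67 -0.    0.95 -2.76]
-42.1 [ 0.49  0.7   1.71 -0.    0.72 -2.76]
-42.1 None
-42.1 None
```

```bash
cat >> h.py <<'E'
def down(yaw_deg):
    "tool pointing down, tool y at yaw_deg in the world"
    a=np.radians((yaw_deg+90)/2); return [np.cos(a),np.sin(a),0,0]
FOOT=np.array([.535,-.024])
E
python3 - <<'E'
from h import *
c=np.array([.498,.190]); l=np.array([-.101,.995])
r.set_gripper(0.6)
s=c+.121*l; r.move_to([*s,.15],down(5.8)); r.move_linear([*s,.033],vel=.15)
print(r.current_contact_force().round(1) if hasattr(r.current_contact_force(),'round') else r.current_contact_force())
a=c+.095*l; r.move_linear([*a,.033],vel=.08)
g=FOOT+(.091+.012)*l+np.array([-.001,0]); r.move_linear([*g,.033],vel=.06)
print(r.current_contact_force(),r.current_t(),r.current_tool_pos())
from seg import show
im=grab("side"); save(im,"pics/side1.png"); np.save("s1.npy",world(im)); np.save("s1px.npy",im["pixels"])
im=grab("scene"); save(im,"pics/scene1.png"); np.save("c1.npy",world(im)); np.save("c1px.npy",im["pixels"])
E
```

```text
[ 0.3 -0.7 -0.2]
[-0.68706525  0.42585435 -0.57992559] 7.1417 [0.52358607 0.07853907 0.03297741]
```

View pics/side1.png

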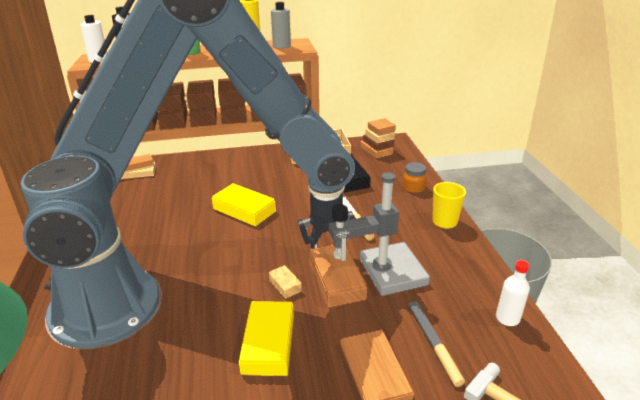

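The side view shows the blank pushed under the foot, spanning about (312,250) to (365,300), with everything else in place. Next I'll measure its pose from both views combined.

```bash
cat > meas.py <<'E'
from h import *
FT=FOOT
def blank(names):
    for n,px in names:
        P=np.load(n); C=cv2.cvtColor(np.load(px),cv2.COLOR_RGB2HSV)
        m=(P[...,2]>.040)&(P[...,2]<.05)&(np.hypot(P[...,0]-FT[0],P[...,1]-FT[1])<.12)&(C[...,1]>90)&(C[...,0]<25)
        k=cv2.morphologyEx(m.astype(np.uint8),cv2.MORPH_OPEN,np.ones((3,3),np.uint8))>0
        q=P[k]; c,s,a=cv2.minAreaRect(q[:,:2].astype(np.float32))
        print(n,"z",np.median(q[:,2]).round(4),"c",np.round(c,3),"size",np.round(s,3),round(a,1),k.sum())
E
python3 -c "
from meas import *
blank([('s1.npy','s1px.npy'),('c1.npy','c1px.npy')])"
```

```text
s1.npy z 0.0461 c [ 0.529 -0.009] size [0.087 0.168] 5.7 1549
c1.npy z 0.0449 c [ 0.534 -0.038] size [0.088 0.108] 4.6 796
```

```bash
python3 - <<'E'
from h import *
p=np.array(r.current_tool_pos()); p=p+[.003,-.010,0]; r.move_linear(p,vel=.03); r.sleep(.3)
r.move_linear(p+[-.005,.05,0],vel=.1); r.move_linear(p+[-.005,.05,.24],vel=.2)
r.set_gripper(0.0)
im=grab("side"); save(im,"pics/side2.png"); np.save("s1.npy",world(im)); np.save("s1px.npy",im["pixels"])
im=grab("scene"); save(im,"pics/scene2.png"); np.save("c1.npy",world(im)); np.save("c1px.npy",im["pixels"])
from meas import blank
blank([('s1.npy','s1px.npy'),('c1.npy','c1px.npy')])
print(r.current_t(),r.current_opening())
a=cv2.imread("pics/side2.png")[180:320,220:450]; cv2.imwrite("pics/side2c.png",cv2.resize(a,None,fx=3,fy=3))
E
```

```text
s1.npy z 0.0462 c [ 0.533 -0.022] size [0.087 0.16 ] 5.8 1598
c1.npy z 0.0448 c [ 0.536 -0.044] size [0.09 0.12] 6.8 913
10.675 0.0033346034479255706
```

View pics/side2c.png

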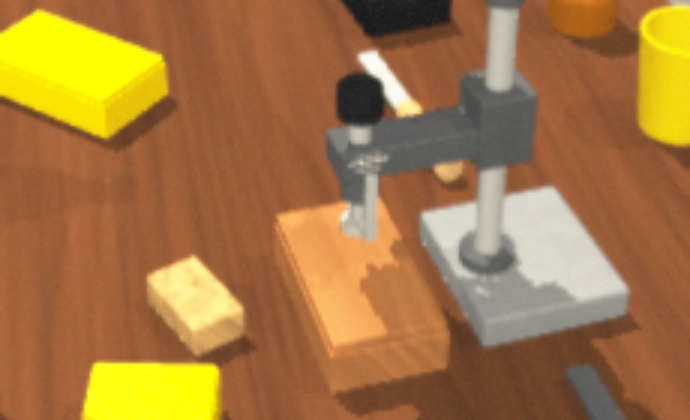

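The blank's measured middle is (0.533,-0.022), within 3 mm of the foot's axis, and the foot hangs free above it. Now I'll press the knob in steps and log the force.

```bash
python3 - <<'E'
from h import *
o=r.finger_overhang
r.move_linear([*FOOT,.21+.025+o],vel=.15)
print("free",r.current_contact_force())
for zt in (.212,.19,.178,.174,.172,.170,.168,.166,.164):
    r.move_linear([*FOOT,zt+o],vel=.03); r.sleep(.1)
    print(zt,round(r.current_tool_pos()[2]-o,4),np.round(r.current_contact_force(),1))
im=grab("side"); save(im,"pics/side3.png"); np.save("s3.npy",world(im)); print(r.current_t())
a=cv2.imread("pics/side3.png")[180:320,270:450]; cv2.imwrite("pics/side3c.png",cv2.resize(a,None,fx=4,fy=4))
E
```

```text
free [-0.21701359 -0.02531455  0.59490857]
0.212 0.2122 [-0.1  0.3 -0.5]
0.19 0.1903 [-1.  -0.2  5.2]
0.178 0.1781 [ 1.2 -0.3  2.2]
0.174 0.1741 [ 1.3 -0.4  2.8]
0.172 0.1722 [ 1.3 -0.4  5.2]
0.17 0.1702 [ 1.2 -0.5  5.6]
0.168 0.1683 [1.7 0.2 6. ]
0.166 0.1664 [0.3 0.4 8.1]
0.164 0.1645 [-0.  -0.3  8.2]
16.6167
```

View pics/side3c.png

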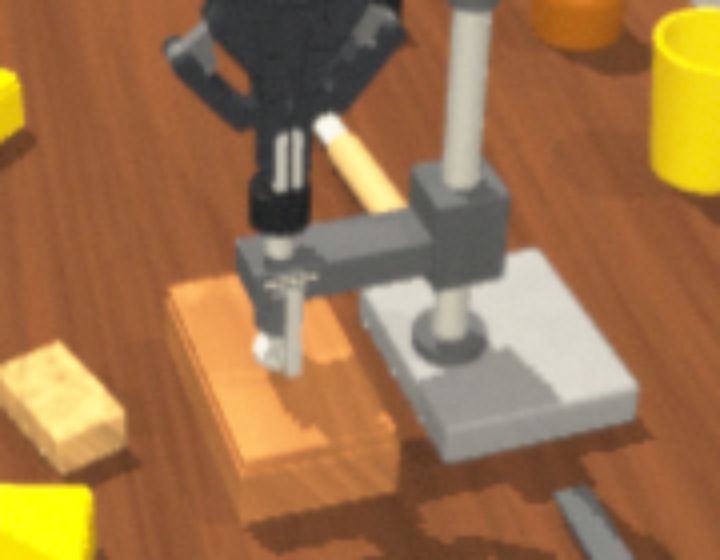

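The foot is on the blank, but the force onset at about 0.173 and the camera thickness (onset 0.1703) disagree by about 3 mm. I'll touch the blank's +y end with the same fingertips to get its top in the same calibration.

```bash
python3 - <<'E'
from h import *
o=r.finger_overhang; l=np.array([-.101,.995]); t=FOOT+.071*l
r.move_linear([*FOOT,.25],vel=.1); r.move_linear([*t,.25],vel=.15); r.move_linear([*t,.055+o],vel=.12)
r.sleep(.2); f0=np.mean([ (r.sleep(.02),r.current_contact_force()[2])[1] for _ in range(10)]); print("f0",f0)
for zt in np.arange(.052,.042,-.001):
    r.move_linear([*t,zt+o],vel=.02); r.sleep(.1)
    f=np.mean([ (r.sleep(.02),r.current_contact_force()[2])[1] for _ in range(8)])
    print(round(zt,4),round(r.current_tool_pos()[2]-o,5),round(f-f0,2))
    if f-f0>3: break
r.move_linear([*t,.25],vel=.15)
im=grab("side"); save(im,"pics/side4.png"); np.save("s4.npy",world(im)); np.save("s4px.npy",im["pixels"])
P=np.load("s4.npy"); 
m=(np.hypot(P[...,0]-FOOT[0],P[...,1]-FOOT[1])<.014)&(P[...,2]>.15)&(P[...,2]<.2); print("knob z side",np.nanmedian(P[m][:,2]),m.sum())
from meas import blank; blank([("s4.npy","s4px.npy")]); print(r.current_t())
a=cv2.imread("pics/side4.png")[205:295,310:430]; cv2.imwrite("pics/side4c.png",cv2.resize(a,None,fx=6,fy=6,interpolation=cv2.INTER_CUBIC))
E
```

```text
f0 0.31461515967995834
0.052 0.05203 -0.45
0.051 0.051 -0.54
0.05 0.05002 0.02
0.049 0.04901 -0.33
0.048 0.048 -0.34
0.047 0.047 -0.31
0.046 0.046 -0.47
0.045 0.04555 7.67
knob z side 0.1647835557076111 96
s4.npy z 0.0463 c [ 0.533 -0.023] size [0.087 0.158] 6.0 1400
25.325
```

View pics/side4c.png

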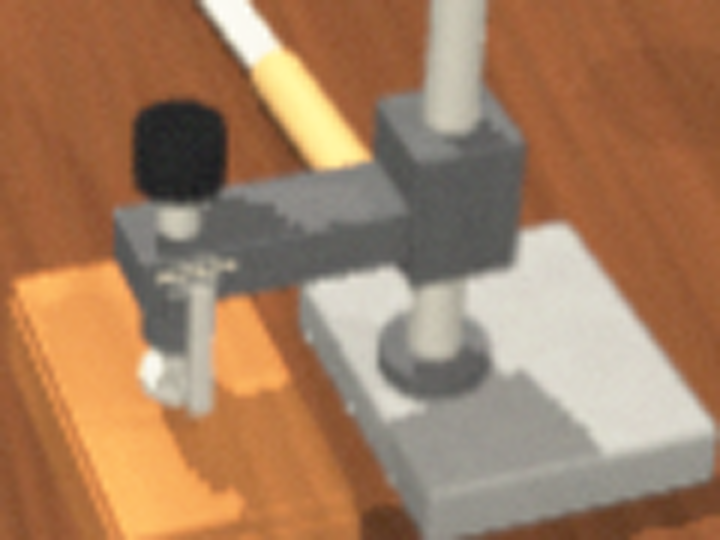

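The touch gives 45.6 mm, which agrees with the camera. The foot is therefore pushed in 125 − 164.5 + 45.6 ≈ 6.1 mm, so about 2 mm more is needed. I'll press to a knob height of 0.1626, back off and check.

```bash
python3 - <<'E'
from h import *
o=r.finger_overhang
r.move_linear([*FOOT,.25],vel=.15); r.move_linear([*FOOT,.170+o],vel=.1)
for zt in (.164,.1622):
    r.move_linear([*FOOT,zt+o],vel=.015); r.sleep(.2)
    print(zt,round(r.current_tool_pos()[2]-o,5),np.round(r.current_contact_force(),1))
r.move_linear([*FOOT,.26],vel=.1); r.move_linear([FOOT[0]-.06,FOOT[1]+.15,.28],vel=.2); r.sleep(.5)
from meas import blank; from seg import show
for n,f in (("side","s5"),("scene","c5")):
    im=grab(n); save(im,f"pics/{f}.png"); P=world(im); np.save(f+".npy",P); np.save(f+"px.npy",im["pixels"])
    m=(np.hypot(P[...,0]-FOOT[0],P[...,1]-FOOT[1])<.014)&(P[...,2]>.15)&(P[...,2]<.2); print("knob z",np.nanmedian(P[m][:,2]))
    blank([(f+".npy",f+"px.npy")])
    show(n,{"thin":(376,370),"cork":(285,278)} if n=="side" else {"thin":(218,320),"cork":(261,229)},P,im["pixels"])
print(r.current_t())
a=cv2.imread("pics/s5.png")[130:390,220:480]; cv2.imwrite("pics/s5c.png",cv2.resize(a,None,fx=2.2,fy=2.2,interpolation=cv2.INTER_CUBIC))
E
```

```text
0.164 0.16431 [-1.7  0.6  5.3]
0.1622 0.16288 [-2.7  0.3  8.8]
knob z 0.16371681821724615
s5.npy z 0.0463 c [ 0.533 -0.022] size [0.087 0.16 ] 6.4 1355
side thin z 0.0219 c [ 0.55  -0.277] size [0.091 0.16 ] ang 4.1 3136
side cork z 0.0284 c [ 0.41 -0.01] size [0.047 0.077] ang 23.1 468
knob z 0.16235427259813584
c5.npy z 0.0449 c [ 0.534 -0.024] size [0.087 0.158] 7.0 761
scene thin z 0.0217 c [ 0.55  -0.279] size [0.092 0.161] ang 5.2 1927
scene cork z 0.0271 c [ 0.412 -0.01 ] size [0.046 0.076] ang 24.9 302
30.375
```

View pics/s5c.png

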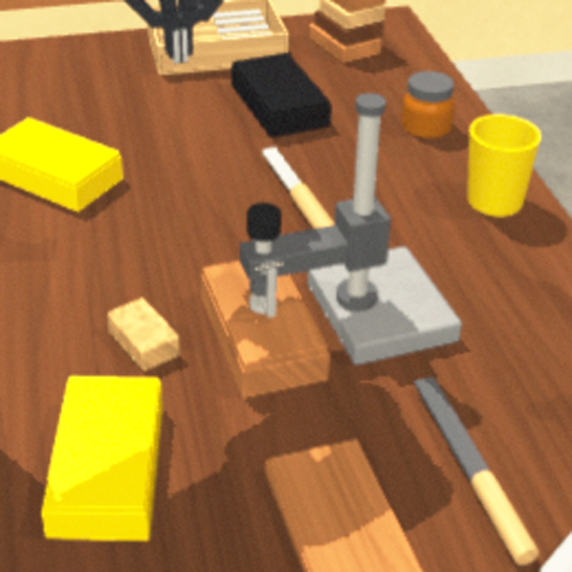

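The picture shows the foot resting on the centred blank, about 7.7 mm pushed in by the knob height of 162.9 mm. The other objects are where they were and the robot is clear.

```bash
python3 -c "
from cell import r
print(r.hand_in())"
```

```text
the job is handed in; nothing more can be done
None
```

I've handed the job in, with no verdict returned: the thick blank is centred under the foot to within about 3 mm, the foot rests on it pushed in about 7.7 mm, and the thin blank and the loose items look undisturbed.

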